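Turn an upside-down cake out of its tin into its takeaway carton

ROBOT

A 6-joint arm with a two-finger parallel gripper is mounted at the origin on a cart in front of the work surface, level with it; the furniture and walls round the work are solid. World frame = base frame: x ahead of the robot, y to its left, z up, the work surface at z = 0. Lengths are in m, angles in rad, forces in N, time in s.
With the tool pointing down it reaches from about 0.3 to 0.825 m from the base axis. Payload 5.4 kg.
Tool frame: the origin (TCP) lies at the very end of the fingers, on their centre line; the grasp point (between the pads) lies 19 mm behind it; z points along the fingers, y is the line along which they close (so a half turn about z gives the same grasp; the last joint's range is limited). The gripper opens to 92 mm and grips with 3 to 60 N. Pads are 20 mm wide; open, the fingers measure 128 mm over their backs; the gripper's body (75 mm by 189 mm) begins 69 mm behind the grasp point.
Start: joints at [-1.396, 0.158, 1.597, -0, 1.386, -0.21], TCP at [0.216, -0.533, 0.215] pointing down, gripper open.
Joint ranges: [-2.91, 2.91], [-0.94, 2.29], [0.18, 2.7], [-1.29, 4.43], [0.17, 2.64], [-3, 3]. Speed limits (rad/s): [2.57, 2.57, 3.14, 3.14, 3.14, 3.14].

INTERFACE

Orientations are given as a rotation vector (axis times angle).
In Python, from workcell import bot gives the robot as it stands. Calls block until the motion is done:
- bot.goto(position, orientation): joint-space move of the TCP to a pose.
- bot.line_to(position, rot=None, max_speed=0.15): straight line of the TCP; rot=None keeps the orientation; max_speed is the mean speed in m/s.
- bot.set_joints(angles): joint-space move.
- bot.set_gripper(opening, newtons=None): opening from 0.0 (shut) to 1.0 (fully open); newtons is the grip in N (None keeps the last); returns when the fingers have stopped.
- bot.hold(seconds).
- bot.inverse_kinematics(position, orientation): joint angles nearest the present ones, or None.
- bot.read_camera(name): name is "scene" or "top" or "wrist"; returns a dict with "pixels" (400x640x3 uint8, blue, green, red), "fx", "fy", "cx", "cy" (pixels), "R" (3x3) and "t" (3): a world point X has camera coordinates R X + t. Camera axes: x right, y down, z forward; pixel columns grow to the right and rows downward; lengths in m; the calibration is good to about 2 mm. A picture is of the moment at which its call begins. There is no depth.
A pose or a line that the arm cannot do raises bot.MotionError and nothing moves.
- bot.job_done(): hands the job in; it is judged then, once.
Readings, each from a call of its own:
- bot.current_clock(): time.
- bot.current_joints(): joint angles.
- bot.current_joint_vel(): joint speeds.
- bot.current_effort(): joint torques, N m.
- bot.current_ee_pos(): TCP position.
- bot.current_tool_rot(): TCP orientation.
- bot.current_contact_force(): force on the tool from outside, world axes, zero at the start.
- bot.current_ft_torque(): the same for the moment, N m.
- bot.current_opening(): opening from 0.0 (shut) to 1.0 (fully open).
- bot.current_grip_force(): force on a finger pad.
Only numpy, scipy, OpenCV 4.12 (cv2) and the standard library are available. Lean on these libraries where they do the work, as an engineer would, in place of code of your own. Each camera call takes 0.05 s, during which the arm holds its last target. There are 200 camera calls.

TASK

Turn the little upside-down cake out into its takeaway carton, fruit side up: put the carton mouth down over the cake so that it sits square on the tin's rim, turn tin and carton over together so that the carton stands on the counter with the tin on top, then lift the tin straight off and set it down on the counter clear of the carton. Go gently, keep the fingers off the cake, and leave the other things on the counter where they are.

Things in the scene. Friction and masses are not known exactly. Their poses are not given: they have to be found in the camera images.
- tin: Straight-sided steel loaf tin, open on top, 62 (x) x 80 (y) x 32 mm high, floor and walls 2.5 mm, 0.13 kg. Starts upright on the counter with the cake in it. Origin: centre of its underside; x across the short side, y along the long side, z from floor to mouth. Upside down on the closed carton its origin is 58 mm above the counter.
- carton: Empty stiff brown card box of the tin's footprint: 62 (x) x 80 (y) x 26 mm deep, floor and walls 2.5 mm (inside 57 x 75 mm), 40 g. Starts on the counter mouth down (z axis down, origin 26 mm up). Origin: centre of its floor's outer face; x short side, y long side, z from floor to mouth. Rims meet flush, no catch; the closed pair is 58 mm high and also stands on its 62 mm ends.
- cake: Firm rectangular cake, 53 (x) x 71 (y) x 50 mm high, 0.17 kg, loose in the tin with 2 mm play a side, so it stands 20.5 mm proud of the tin's rim. Origin: centre of its underside, which bears two fruit rings (hidden at first); z up from there to the level-cut plain top. Axes as the tin's. Turned out in the carton its fruit side is up, 52.5 mm above the counter.
- order_pad: Bystander, loose: spiral order pad 130 x 94 x 13 mm at the far end of the side table. Origin: centre of its underside.
- wood_dish: Bystander, loose: small wooden dish 48 mm across, 18 mm high, at the far end of the side table. Origin: centre of its underside.
- card_pack: Bystander, loose: flat grey tin of cards 40 x 58 x 14 mm, left of the tape dispenser. Origin: centre of its underside.
- scissors: Bystander, loose: scissors lying flat, 87 x 199 x 9 mm, along the counter's near edge. Origin: centre of its underside.
Things that resemble listed ones, but are neither listed nor needed, are in the scene too. Leave any purple look-alike of the tin alone.

How it is judged:
By the outcome, as a careful person would: the job done as asked, in the order asked, and still so for the second after the job is handed in, with the robot touching nothing.
It also fails if it takes over 69 s, if anything falls off the work surface, if the arm or the gripper's body presses on something with over 40 N, if the wrist force passes 120 N, or if a joint passes its speed limit or range.

## Working session

There is one attempt and no reset: what is moved stays moved. The work goes in short steps, each a Python script; the robot and the scene stay as the last script left them, time stands still between calls to the robot, and variables do not carry over. Pictures are saved under pics/ and viewed, at most 10 in all, crops included, and the job is handed in when it is done.

```bash
ls; mkdir -p pics; python3 - <<'E'
from workcell import bot
import cv2
for n in("scene","top"):
    c=bot.read_camera(n); cv2.imwrite(f"pics/{n}0.png",c["pixels"]); print(n,c["fx"],c["fy"],c["cx"],c["cy"],c["R"],c["t"])
print(bot.current_clock(),bot.current_tool_rot())
E
```

```text
pics
scene 496.43725301106906 496.43725301106906 316.281299735037 193.46285876820198 [[-0.83960373 -0.54319843  0.00102178]
 [-0.41517059  0.6405001  -0.6460596 ]
 [ 0.35028411 -0.54285826 -0.76328628]] [0.41081615 0.29944137 1.13998347]
top 460.58067601409294 460.58067601409294 312.69475333714377 186.85429685544335 [[-0.07517865 -0.99716671  0.00259345]
 [-0.97643041  0.07308712 -0.20308107]
 [ 0.20231614 -0.01779969 -0.97915849]] [-0.04226817  0.54239181  1.01634217]
0.1 [-3.08195921e+00 -6.00407332e-01  3.58559725e-05]
```

View pics/scene0.png

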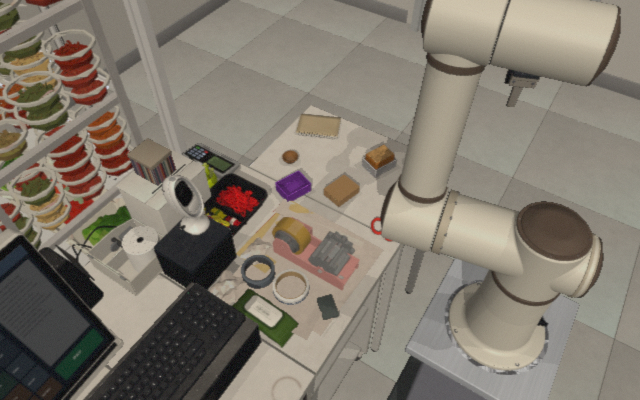

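View pics/top0.png

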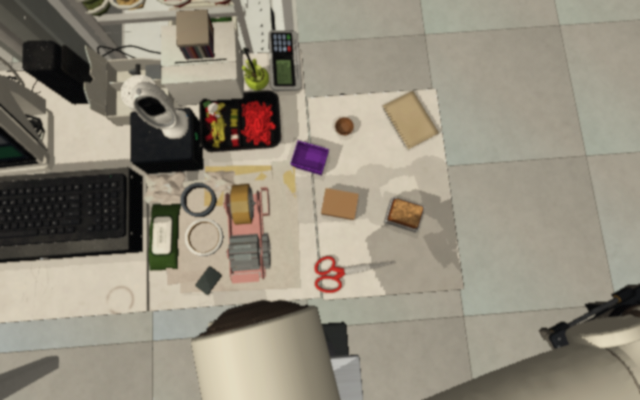

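Candidates in the top view: the tin with the cake is at (406,213), steel with golden cake. The carton is at (340,203), plain brown. The purple box at (309,157) is the look-alike, so I leave it alone. The order pad at (411,119) is also brownish. I'll check the tin and carton in a close crop and measure them.

```bash
cat > h.py <<'E'
from workcell import bot
import cv2, numpy as np
from scipy.spatial.transform import Rotation as Ro
def ray(c,px,z):
    R=np.array(c["R"]);t=np.array(c["t"]);px=np.atleast_2d(px).astype(float)
    d=np.c_[(px[:,0]-c["cx"])/c["fx"],(px[:,1]-c["cy"])/c["fy"],np.ones(len(px))]@R
    o=-R.T@t
    return o+d*((z-o[2])/d[:,2])[:,None]
def proj(c,X):
    q=np.atleast_2d(X)@np.array(c["R"]).T+c["t"]
    return np.c_[q[:,0]/q[:,2]*c["fx"]+c["cx"],q[:,1]/q[:,2]*c["fy"]+c["cy"]]
def blob(c,box,lo,hi,z):
    x0,y0,x1,y1=box
    hsv=cv2.cvtColor(c["pixels"],cv2.COLOR_BGR2HSV)[y0:y1,x0:x1]
    m=cv2.inRange(hsv,np.array(lo),np.array(hi))
    m=cv2.morphologyEx(m,cv2.MORPH_CLOSE,np.ones((3,3)))
    ct=max(cv2.findContours(m,cv2.RETR_EXTERNAL,cv2.CHAIN_APPROX_NONE)[0],key=cv2.contourArea)
    P=ray(c,cv2.convexHull(ct)[:,0]+[x0,y0],z)[:,:2]
    r=cv2.minAreaRect((P*1000).astype(np.float32))
    b=cv2.boxPoints(r); e0,e1=b[1]-b[0],b[2]-b[1]
    l=e0 if np.hypot(*e0)>np.hypot(*e1) else e1
    return np.round(r[0],1),np.round(r[1],1),round(np.degrees(np.arctan2(l[1],l[0]))%180,1)
E
python3 - <<'E'
from h import *
c=bot.read_camera("top");s=bot.read_camera("scene")
def crop(c,x0,y0,x1,y1,f): return cv2.resize(c["pixels"][y0:y1,x0:x1],None,fx=f,fy=f,interpolation=cv2.INTER_CUBIC)
a=crop(c,300,170,440,240,5);b=crop(s,310,135,410,215,3)
im=np.zeros((600,700,3),np.uint8);im[:350]=a;im[355:595,:300]=b
cv2.imwrite("pics/crop1.png",im)
for n,p in(("carton",(340,203)),("tin",(406,213)),("steel",(391,215)),("bg",(370,190)),("shadow",(440,235))):
    print(n,cv2.cvtColor(c["pixels"],cv2.COLOR_BGR2HSV)[p[1],p[0]])
print("carton",blob(c,(318,180,365,225),(5,70,60),(25,255,255),.026))
print("cake",blob(c,(383,190,430,235),(5,70,40),(25,255,255),.0525))
E
```

```text
carton [ 15 132 157]
tin [ 16 146 147]
steel [ 15 144 143]
bg [ 19  39 185]
shadow [ 19  40 139]
carton (array([ 499.2, -144. ]), array([82.8, 66.6]), np.float32(75.3))
cake (array([ 461. , -291.2]), array([73.9, 57.7]), np.float32(68.2))
```

View pics/crop1.png

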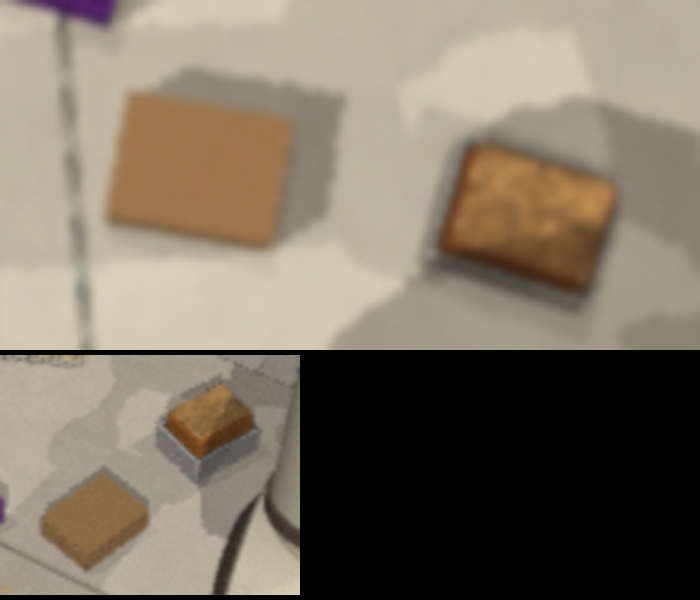

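The crop confirms it: the carton lies mouth down (plain brown, about (340,203) in the top view). The tin with the proud cake is at (406,213). Next I'll look from the wrist above each one and check reachability for the two-step pitch flip.

```bash
cat >> h.py <<'E'
def pose(h,e,flip=0):
    """tool rotvec: heading h (deg), elevation e (deg, -90 = down); tool y horizontal, perpendicular to heading"""
    h,e=np.radians([h,e]); z=np.array([np.cos(e)*np.cos(h),np.cos(e)*np.sin(h),np.sin(e)])
    y=np.array([-np.sin(h),np.cos(h),0])*(-1 if flip else 1)
    return Ro.from_matrix(np.c_[np.cross(y,z),y,z]).as_rotvec()
def tcp(g,rv): return np.array(g)+.019*Ro.from_rotvec(rv).as_matrix()[:,2]   # TCP for a grasp point
def go(g,rv): bot.goto(list(tcp(g,rv)),list(rv))
def ln(g,rv,v=.15): bot.line_to(list(tcp(g,rv)),list(rv),max_speed=v)
E
python3 - <<'E'
from h import *
# heading h = direction of object's long axis
T=ray(dict(zip(("R","t","fx","fy","cx","cy"),[bot.read_camera("top")[k] for k in("R","t","fx","fy","cx","cy")])),[[308,97],[437,90],[463,290],[318,298],[150,308]],0)
print("table",T[:,:2].round(3).tolist())
def ik(g,h,e,f):
    rv=pose(h,e,f); return bot.inverse_kinematics(list(tcp(g,rv)),list(rv))
for gx,gy in((.46,-.29),(.5,-.25),(.55,-.25)):
  az=np.degrees(np.arctan2(gy,gx))
  for dh in(-90,-45,0,45,90):
    for f in(0,1):
      ok=[e for e in range(-150,-5,10) if ik((gx,gy,.15),az+dh,e,f) is not None and ik((gx,gy,.04),az+dh,e,f) is not None]
      print(gx,gy,dh,f,ok)
for (x,y,h,n) in((.499,-.144,75.3-180,"c"),(.461,-.291,68.2-180,"t")):
    for f in(0,1):
        q=ik((x,y,.03),h,-90,f);print(n,f,None if q is None else np.round(q,2))
q=None
for x,y,h,n,z,b,f in((.499,-.144,75.3-180,"c",.026,None,0),(.461,-.291,68.2-180,"t",.0525,None,0)):
    rv=pose(h,-90,f) if ik((x,y,.2),h,-90,f) is not None else pose(h,-90,1)
    go((x,y,.2),rv)
    c=bot.read_camera("wrist"); cv2.imwrite(f"pics/w_{n}.png",c["pixels"]); np.savez(f"w_{n}.npz",**c)
    print(n,bot.current_clock(),proj(c,[x,y,z]),(-np.array(c["R"]).T@c["t"]).round(3),bot.current_ee_pos())
a=[cv2.imread(f"pics/w_{n}.png") for n in "ct"]
cv2.imwrite("pics/w2.png",cv2.resize(np.vstack(a),(480,600)))
E
```

```text
table [[0.784, -0.089], [0.778, -0.421], [0.277, -0.417], [0.284, -0.076], [0.291, 0.315]]
0.46 -0.29 -90 0 [-150, -140, -130, -120, -110, -100, -90, -80, -70, -60, -50, -40, -30, -20, -10]
0.46 -0.29 -90 1 [-150, -140, -130, -120, -110, -100, -90, -60, -50, -40, -30, -20, -10]
0.46 -0.29 -45 0 [-150, -140, -130, -120, -110, -100, -90, -80, -70, -60, -50, -10]
0.46 -0.29 -45 1 [-150, -140, -130, -120, -110, -100, -90, -80, -70, -60, -50, -10]
0.46 -0.29 0 0 [-150, -140, -130, -120, -110, -100, -90, -80, -70, -60, -40, -30, -20, -10]
0.46 -0.29 0 1 [-150, -140, -130, -120, -110, -100, -90, -80, -70, -60, -50, -40, -30, -20, -10]
0.46 -0.29 45 0 [-150, -140, -130, -120, -110, -100, -90, -80, -50, -40, -30, -20, -10]
0.46 -0.29 45 1 [-150, -140, -130, -120, -110, -100, -90, -80, -70, -60, -50, -40, -30, -20, -10]
0.46 -0.29 90 0 [-150, -140, -130, -120, -90, -80, -70, -60, -50, -40, -30, -20, -10]
0.46 -0.29 90 1 [-150, -140, -130, -120, -110, -100, -90, -80, -70, -60, -50, -40, -30, -20, -10]
0.5 -0.25 -90 0 [-150, -140, -130, -120, -110, -100, -90, -80, -70, -60, -50, -40, -30, -20, -
[... 1398 characters left out ...]
110, -100, -90, -80, -70, -50, -40, -30, -20, -10]
0.55 -0.25 45 1 [-150, -140, -130, -120, -110, -100, -90, -80, -70, -60, -50, -40, -30, -20, -10]
0.55 -0.25 90 0 [-150, -140, -130, -120, -90, -80, -70, -60, -50, -40, -30, -20, -10]
0.55 -0.25 90 1 [-150, -140, -130, -120, -110, -100, -90, -80, -70, -60, -50, -40, -30, -20, -10]
c 0 [-0.51  0.28  1.9   0.    0.96 -0.26]
c 1 [-0.51  0.28  1.9   0.    0.96  2.88]
t 0 [-0.78  0.34  1.83 -0.    0.98 -0.4 ]
t 1 [-0.78  0.34  1.83 -0.    0.98  2.74]
c 2.3083 [[318.71215838 183.28532776]] [ 0.518 -0.07   0.35 ] [ 0.49892991 -0.14500694  0.18114338]
t 3.0167 [[319.081933   190.19190108]] [ 0.489 -0.219  0.35 ] [ 0.46127386 -0.28979126  0.18081463]
```

View pics/w2.png

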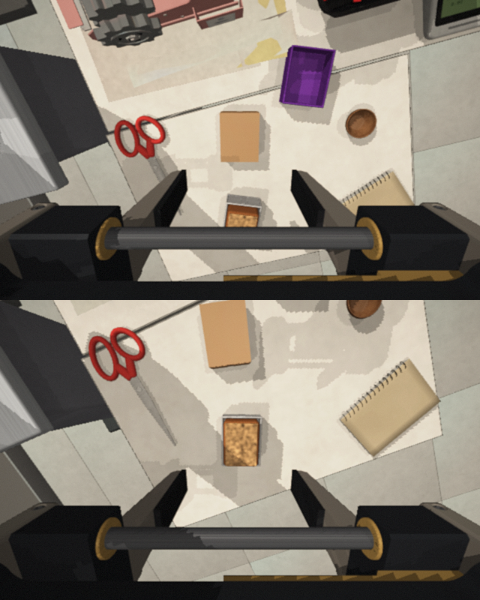

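The wrist views show the carton at about (320,182) in the first and the tin at about (321,187) in the second, roughly aligned with the tool. Measuring both with the wrist calibration.

```bash
python3 - <<'E'
from h import *
L=lambda n:{k:v for k,v in np.load(n).items()}
wc,wt=L("w_c.npz"),L("w_t.npz")
print("carton wrist",blob(wc,(270,130,370,235),(5,70,60),(25,255,255),.026))
print("cake wrist",blob(wt,(280,150,365,235),(5,80,40),(25,255,255),.0525))
c=wt;x0,y0,x1,y1=280,130,365,240
im=cv2.resize(c["pixels"][y0:y1,x0:x1],None,fx=5,fy=5,interpolation=cv2.INTER_CUBIC)
im2=cv2.resize(wc["pixels"][130:235,270:345],None,fx=5,fy=5,interpolation=cv2.INTER_CUBIC)
o=np.zeros((555,800,3),np.uint8);o[:550,:425]=im;o[:525,425:800]=im2
cv2.imwrite("pics/crop2.png",o)
E
```

```text
carton wrist (array([ 499.7, -143.4]), array([81.6, 62.1]), np.float32(75.2))
cake wrist (array([ 463.1, -292.2]), array([72. , 51.5]), np.float32(67.4))
```

View pics/crop2.png

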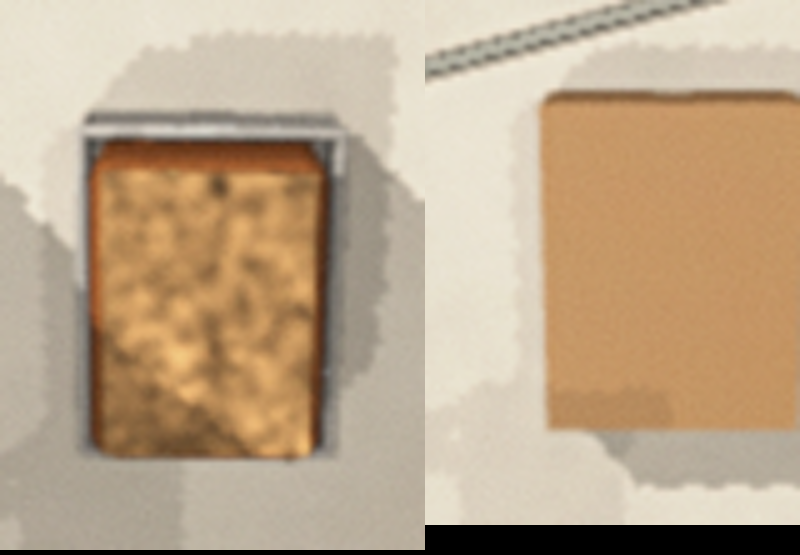

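The crop shows the tin's back rim at crop rows 115–135 with outer corners at about (85,115) and (342,115), and the carton top square. I'll locate the tin's back rim. Then I'll settle the tin and then the carton by light centring squeezes along both axes, so both poses are known relative to the gripper.

```bash
cat >> h.py <<'E'
def squeeze(x,y,h,gz,n=4,zup=.11,fin=True):
    """centre object between fingers closing perpendicular to heading h"""
    rv=pose(h,-90); bot.set_gripper(1.0)
    go((x,y,zup),rv); ln((x,y,gz),rv,.12); bot.set_gripper(0.0,n)
    print("open",round(bot.current_opening()*92,1),"F",round(bot.current_grip_force(),1),"ee",np.round(bot.current_ee_pos(),4),"t",bot.current_clock())
    if fin: bot.set_gripper(1.0); ln((x,y,zup),rv,.2)
E
python3 - <<'E'
from h import *
wt={k:v for k,v in np.load("w_t.npz").items()}
P=ray(wt,np.array([[85,115],[342,115]])/5+[280,130],.032)[:,:2]*1000
d=P[1]-P[0];m=P.mean(0);h=np.degrees(np.arctan2(d[1],d[0]))
n=np.array([d[1],-d[0]])/np.hypot(*d)
print("back rim",P.round(1).tolist(),"len",np.hypot(*d).round(1),"h",h,"centres",(m+40*n).round(1),(m-40*n).round(1))
f=ray(wt,np.array([[92,458],[318,458],[97,170],[325,170]])/5+[280,130],.0525)[:,:2]*1000
print("cake",f.mean(0).round(1))
E
```

```text
back rim [[452.1, -246.3], [506.0, -268.0]] len 58.2 h -21.875920128612258 centres [ 464.1 -294.3] [ 493.9 -220. ]
cake [ 462.1 -295.7]
```

```bash
python3 - <<'E'
from h import *
x,y,h=.4635,-.294,68.0
squeeze(x,y,h-180,.026)
squeeze(x,y,h-90,.026)
x,y,h=.4995,-.1437,75.2
squeeze(x,y,h-90,.026)
squeeze(x,y,h-180,.026,n=6,fin=False)
print(bot.current_contact_force())
E
```

```text
open 62.0 F 4.0 ee [ 0.4636 -0.2941  0.0073] t 5.0833
open 80.4 F 4.0 ee [ 0.4641 -0.2948  0.008 ] t 9.0417
open 80.2 F 4.0 ee [ 0.5003 -0.1442  0.0079] t 12.0417
open 61.8 F 6.0 ee [ 0.4997 -0.1438  0.0073] t 16.0167
[-1.00389563  0.01229182  2.28566786]
```

```bash
python3 - <<'E'
from h import *
T=np.array([.4634,-.2943]);rv=pose(68-180,-90)
ln((.4995,-.1437,.12),pose(75.2-180,-90),.15)
go((*T,.12),rv)
f0=np.array(bot.current_contact_force())
ln((*T,.085),rv,.08); bot.hold(.2)
e=np.array(bot.current_ee_pos());C=T+(T-e[:2]);print(e,"rot",Ro.from_rotvec(bot.current_tool_rot()).inv().__mul__(Ro.from_rotvec(rv)).magnitude())
for z in(.075,.067,.0605,.0585):
    ln((*C,z),rv,.04); print(z,np.round(np.array(bot.current_contact_force())-f0,2),np.round(bot.current_ee_pos(),4),bot.current_opening()*92)
c=bot.read_camera("scene");cv2.imwrite("pics/s1.png",cv2.resize(c["pixels"][110:230,300:460],None,fx=5,fy=5,interpolation=cv2.INTER_CUBIC))
print(bot.current_clock())
E
```

```text
[ 0.46376555 -0.29473285  0.06660539] rot 0.0012544068943979951
0.075 [-1.3  -0.37 -0.85] [ 0.4627 -0.2936  0.0555] 61.98339147063523
0.067 [-1.21  0.11 -1.35] [ 0.4628 -0.2936  0.0476] 61.67930640561236
0.0605 [-2.11  0.66 -2.22] [ 0.4628 -0.2936  0.0411] 61.91663842879227
0.0585 [-1.   -0.02 -0.67] [ 0.463  -0.2939  0.0395] 62.018285639742544
19.6083
```

View pics/s1.png

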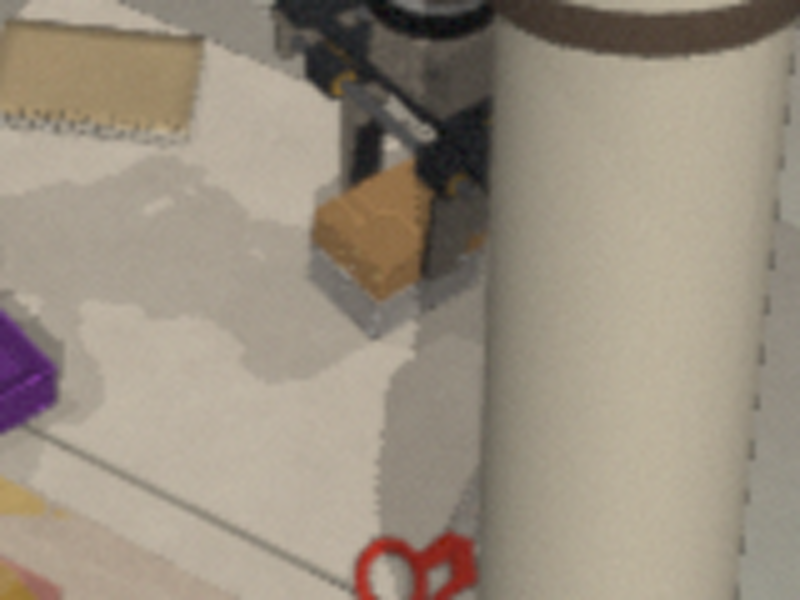

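The carton is seated over the cake (crop (375,235), flush on the tin). I'll release it, square the pair along y, and check the joint chain for the flip.

```bash
python3 - <<'E'
from h import *
T=(.4634,-.2943)
ln((*T,.0582),pose(68-180,-90),.03); bot.set_gripper(1.0); ln((*T,.15),pose(68-180,-90),.25)
squeeze(*T,68-90,.036,n=5,zup=.15)
def ik(g,h,e,f):
    rv=pose(h,e,f); q=bot.inverse_kinematics(list(tcp(g,rv)),list(rv)); return None if q is None else np.round(q,2)
for h in(-112,68):
  for f in(0,1): print("grasp",h,f,ik((*T,.032),h,-110,f),ik((*T,.032),h,-90,f))
for P in((.48,-.28),(.54,-.27)):
  h=np.degrees(np.arctan2(P[1],P[0]))
  for f in(0,1):
    for e in(-120,-110,-90,-60,-30,-20): print(P,f,e,ik((*P,.12),h,e,f),ik((*P,.03),h,e,f))
E
```

```text
open 79.7 F 5.0 ee [ 0.4639 -0.2948  0.0178] t 24.025
grasp -112 0 [-0.95  0.43  1.74  0.32  1.19 -0.72] [-0.79  0.34  1.81 -0.    0.99 -0.4 ]
grasp -112 1 [-0.95  0.43  1.74  0.32  1.19  2.42] [-0.79  0.34  1.81 -0.    0.99  2.74]
grasp 68 0 None [-0.79  0.34  1.81  0.    0.99  2.74]
grasp 68 1 [-0.6   0.35  1.84 -0.44  0.91  0.05] [-0.79  0.34  1.81  0.    0.99 -0.4 ]
(0.48, -0.28) 0 -120 [-0.7   0.63  1.3  -0.09  1.73 -1.73] [-0.7   0.75  1.32 -0.08  1.59 -1.72]
(0.48, -0.28) 0 -110 [-0.71  0.49  1.45 -0.06  1.54 -1.74] [-0.71  0.61  1.48 -0.06  1.4  -1.73]
(0.48, -0.28) 0 -90 [-0.75  0.22  1.76  0.    1.16 -1.79] [-0.75  0.36  1.79  0.    0.99 -1.79]
(0.48, -0.28) 0 -60 [-0.83 -0.11  2.2   0.28  0.57 -2.07] [-0.83  0.1   2.22  0.45  0.35 -2.26]
(0.48, -0.28) 0 -30 [-0.95 -0.15  2.53  2.14  0.43  2.31] [-0.95  0.24  2.47  2.53  0.67  1.85]
(0.48, -0.28) 0 -20 [-0.99 -0.01  2.57  2.46  0.73  1.95] [-0.99  0.43  2.46  2.62  1.    1.7 ]
(0.48, -0.28) 1 -120 [-0.7   0.63  1.3  -0.09  1.73  1.41] [-0.7   0.75  1.32 -0.08  1.59  1.42]
(0.48, -0.28) 1 -110 [-0.71  0.49  1.45 -0.06  1.54 
[... 884 characters left out ...]
2  2.34  2.58  0.61  1.86]
(0.54, -0.27) 0 -20 [-0.85  0.12  2.43  2.56  0.69  1.91] [-0.85  0.47  2.34  2.68  0.93  1.72]
(0.54, -0.27) 1 -120 [-0.62  0.75  1.12 -0.08  1.79  1.41] [-0.62  0.86  1.14 -0.08  1.66  1.42]
(0.54, -0.27) 1 -110 [-0.63  0.61  1.29 -0.06  1.59  1.41] [-0.63  0.72  1.31 -0.06  1.45  1.42]
(0.54, -0.27) 1 -90 [-0.66  0.34  1.62  0.    1.19  1.37] [-0.66  0.46  1.65  0.    1.03  1.37]
(0.54, -0.27) 1 -60 [-0.73  0.03  2.07  0.26  0.55  1.12] [-0.73  0.21  2.09  0.39  0.36  0.97]
(0.54, -0.27) 1 -30 [-0.82  0.    2.39  2.26  0.41 -0.92] [-0.82  0.32  2.34  2.58  0.61 -1.28]
(0.54, -0.27) 1 -20 [-0.85  0.12  2.43  2.56  0.69 -1.24] [-0.85  0.47  2.34  2.68  0.93 -1.42]
```

```bash
python3 - <<'E'
from h import *
T=(.4634,-.2943)
def ik(g,h,e,f):
    rv=pose(h,e,f); q=bot.inverse_kinematics(list(tcp(g,rv)),list(rv)); return None if q is None else np.round(q,2).tolist()
print(np.round(bot.current_joints(),2))
for h in(68,-112,48,28):
  for f in(0,1):
    for e in(-135,-120,-110,-90,-60,-45,-30,-20): print(h,f,e,ik((*T,.13),h,e,f),ik((*T,.03),h,e,f))
E
```

```text
[-0.79  0.17  1.76  0.    1.22 -1.97]
68 0 -135 [-0.39, 0.33, 1.8, -0.87, 1.18, -2.73] [-0.39, 0.52, 1.8, -0.94, 1.06, -2.56]
68 0 -120 [-0.51, 0.23, 1.81, -0.59, 1.1, -2.99] [-0.51, 0.41, 1.84, -0.66, 0.94, -2.86]
68 0 -110 None None
68 0 -90 [-0.79, 0.19, 1.77, 0.0, 1.18, 2.74] [-0.79, 0.35, 1.81, 0.0, 0.98, 2.74]
68 0 -60 [-1.02, 0.36, 1.66, 0.42, 1.47, 2.39] [-1.02, 0.51, 1.68, 0.43, 1.3, 2.31]
68 0 -45 [-1.1, 0.49, 1.59, 0.56, 1.63, 2.29] [-1.1, 0.66, 1.58, 0.56, 1.5, 2.2]
68 0 -30 [-1.16, 0.64, 1.51, 0.69, 1.8, 2.23] [-1.16, 0.82, 1.48, 0.67, 1.69, 2.14]
68 0 -20 [-1.18, 0.75, 1.46, 0.77, 1.92, 2.21] [-1.18, 0.93, 1.4, 0.74, 1.82, 2.12]
68 1 -135 [-0.39, 0.33, 1.8, -0.87, 1.18, 0.42] [-0.39, 0.52, 1.8, -0.94, 1.06, 0.58]
68 1 -120 [-0.51, 0.23, 1.81, -0.59, 1.1, 0.15] [-0.51, 0.41, 1.84, -0.66, 0.94, 0.28]
68 1 -110 [-0.6, 0.2, 1.81, -0.39, 1.09, -0.04] [-0.6, 0.36, 1.84, -0.44, 0.91, 0.05]
68 1 -90 [-0.79, 0.19, 1.77, 0.0, 1.18, -0.4] [-0.79, 0.35, 1.81, 0.0, 0.98, -0.4]
68 1 -60 [-1.02, 0.36, 1.66, 0.42, 1.47, -0.75] [-1.02, 0.51, 1.68, 0.43, 1.3, -0.83]
68 1 -45 [-1.1, 0.49,
[... 3616 characters left out ...]
1.15, 1.41, 2.1]
28 1 -135 [-0.47, 0.62, 1.4, -0.62, 1.63, 0.74] [-0.47, 0.77, 1.4, -0.62, 1.51, 0.83]
28 1 -120 [-0.55, 0.46, 1.53, -0.45, 1.46, 0.65] [-0.55, 0.6, 1.55, -0.46, 1.31, 0.73]
28 1 -110 [-0.62, 0.36, 1.61, -0.32, 1.35, 0.56] [-0.62, 0.5, 1.64, -0.34, 1.18, 0.62]
28 1 -90 [-0.79, 0.19, 1.77, 0.0, 1.18, 0.3] [-0.79, 0.35, 1.81, 0.0, 0.98, 0.3]
28 1 -60 [-1.08, 0.11, 1.95, 0.58, 1.15, -0.26] [-1.08, 0.3, 1.98, 0.65, 0.97, -0.41]
28 1 -45 [-1.22, 0.17, 2.0, 0.83, 1.24, -0.53] [-1.22, 0.39, 2.0, 0.9, 1.1, -0.71]
28 1 -30 [-1.32, 0.29, 2.02, 1.03, 1.38, -0.75] [-1.32, 0.53, 1.98, 1.07, 1.28, -0.93]
28 1 -20 [-1.36, 0.41, 2.01, 1.13, 1.49, -0.87] [-1.36, 0.66, 1.94, 1.15, 1.41, -1.05]
```

Heading 68° with the flipped tool gives a smooth sweep from −120° to −30°, with the hand over the free right edge. Doing the first quarter turn.

```bash
cat >> h.py <<'E'
H=68
def quarter(T,gz0,gz1,n=25):
    a,b=pose(H,-120,1),pose(H,-30,1)
    back=np.array([*T,gz0])-.08*Ro.from_rotvec(a).as_matrix()[:,2]
    go(back,a); ln((*T,gz0),a,.12)
    bot.set_gripper(0.0,n); print("grip",bot.current_opening()*92,bot.current_grip_force(),bot.current_clock())
    ln((*T,gz0+.065),a,.1); print("up",bot.current_opening()*92,np.round(bot.current_contact_force(),1))
    m=pose(H,-75,1); ln((*T,.1),m,.014); ln((*T,.1),b,.014)
    f0=np.array(bot.current_contact_force()); print("turned",bot.current_clock(),f0.round(1))
    ln((*T,gz1+.004),b,.1)
    for d in(.002,.001,0,-.001):
        ln((*T,gz1+d),b,.02); bot.hold(.1); f=np.array(bot.current_contact_force())-f0; print(d,f.round(1),np.round(bot.current_ee_pos(),4))
        if f[2]>2.5: break
def back(T,gz1):
    b=pose(H,-30,1); bot.set_gripper(1.0); ln(np.array([*T,gz1])-.11*Ro.from_rotvec(b).as_matrix()[:,2],b,.2)
E
python3 - <<'E'
from h import *
T=(.4634,-.2945)
quarter(T,.032,.040)
c=bot.read_camera("scene");d=bot.read_camera("top")
k=lambda c,x,y:cv2.resize(c["pixels"][y:y+110,x:x+110],None,fx=3.6,fy=3.6,interpolation=cv2.INTER_CUBIC)
cv2.imwrite("pics/q1.png",np.hstack([k(c,330,90),k(d,350,150)])); print(bot.current_clock())
E
```

```text
grip 62.09324060026247 24.99651074409485 28.4167
up 61.96946385661657 [-1.3  0.5 -5. ]
turned 31.5917 [ 1.   0.3 -1.8]
0.002 [-0.8  0.3 -1.7] [ 0.4697 -0.2794  0.0328]
0.001 [-1.2 -1.1 -1.6] [ 0.4696 -0.2792  0.0315]
0 [-1.9 -0.2  0.4] [ 0.4696 -0.2794  0.0308]
-0.001 [-3.5 -1.5  8. ] [ 0.4696 -0.2794  0.0307]
33.8
```

View pics/q1.png

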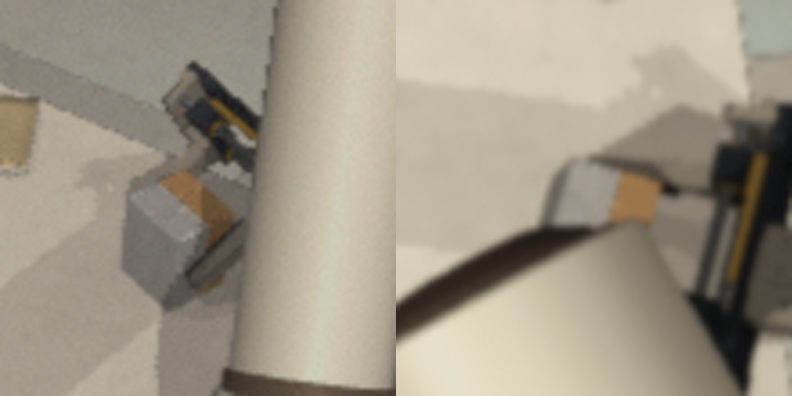

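The pair stands closed on its end, with tin and carton flush (left crop about (190,230)). Now the second quarter turn.

```bash
python3 - <<'E'
from h import *
T=(.4634,-.2946)
ln((*T,.040),pose(H,-30,1),.05); back(T,.040)
go((.445,-.34,.17),pose(H,-75,1))
quarter(T,.040,.026)
c=bot.read_camera("scene");d=bot.read_camera("top")
k=lambda c,x,y:cv2.resize(c["pixels"][y:y+110,x:x+110],None,fx=3.6,fy=3.6,interpolation=cv2.INTER_CUBIC)
cv2.imwrite("pics/q2.png",np.hstack([k(c,330,90),k(d,350,150)])); print(bot.current_clock())
E
```

```text
grip 62.30434303528752 24.999922803835943 38.2917
up 61.97105788094899 [-0.5 -0.7 -3.5]
turned 41.575 [ 0.3 -1.  -3.7]
0.002 [-0.3  0.9  0.5] [ 0.4696 -0.2795  0.0188]
0.001 [-0.2  1.3 -0.2] [ 0.4696 -0.2793  0.0175]
0 [-0.9  1.   1. ] [ 0.4697 -0.2795  0.0166]
-0.001 [-2.8  0.5  8.5] [ 0.4697 -0.2794  0.0166]
43.925
```

View pics/q2.png

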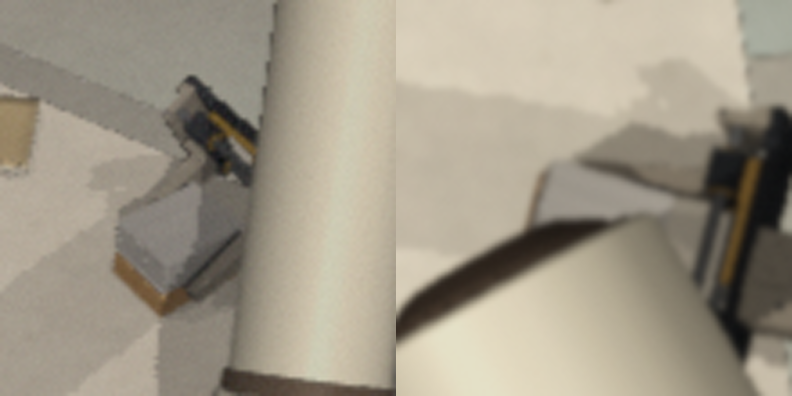

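Closed pair upright on the carton, tin on top (left crop about (165,240)). Releasing, then lifting the tin straight off.

```bash
python3 - <<'E'
from h import *
T=(.4634,-.2946)
ln((*T,.026),pose(H,-30,1),.05); back(T,.026)
rv=pose(H,-90,1)
go((*T,.13),rv); ln((*T,.049),rv,.1)
bot.set_gripper(0.0,8); print("grip",bot.current_opening()*92,bot.current_ee_pos(),bot.current_clock())
f0=np.array(bot.current_contact_force())
ln((*T,.059),rv,.03); print((np.array(bot.current_contact_force())-f0).round(1))
ln((*T,.125),rv,.07); bot.hold(.1);print((np.array(bot.current_contact_force())-f0).round(1))
c=bot.read_camera("scene");w=bot.read_camera("wrist")
a=cv2.resize(c["pixels"][100:220,320:440],(400,400),interpolation=cv2.INTER_CUBIC)
cv2.imwrite("pics/l.png",np.hstack([a,cv2.resize(w["pixels"],(400,250)).copy() if 0 else cv2.resize(w["pixels"][130:330,200:440],(400,400))])); print(bot.current_clock())
E
```

```text
grip 61.813735319893674 [ 0.46354601 -0.29468345  0.03027002] 47.775
[ 0.4 -0.9 -3.1]
[ 1.  -0.9 -4.8]
49.55
```

View pics/l.png

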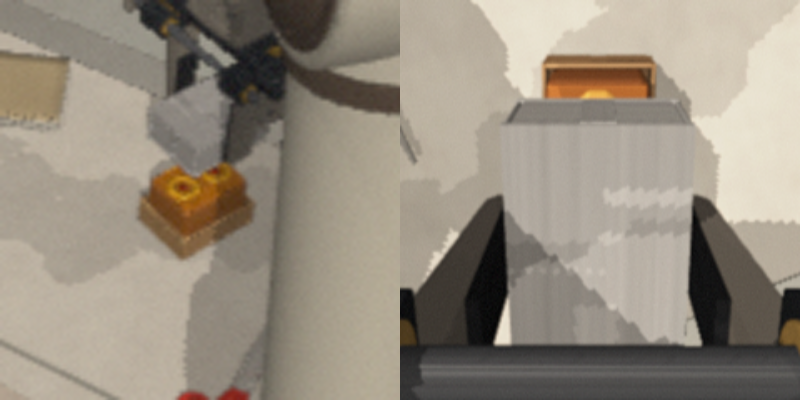

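The cake sits fruit side up in the carton (left crop about (195,210)) and the tin is held clear above it. Setting the tin down at the carton's old spot.

```bash
python3 - <<'E'
from h import *
T=(.4634,-.2946);D=(.505,-.15);rv=pose(H,-90,1)
ln((*D,.13),rv,.12)
f0=np.array(bot.current_contact_force())
ln((*D,.027),rv,.08)
for z in(.0245,.0235,.0228,.022):
    ln((*D,z),rv,.03); bot.hold(.1); f=np.array(bot.current_contact_force())-f0; print(z,f.round(1),np.round(bot.current_ee_pos(),4))
    if f[2]>2.5: break
bot.set_gripper(1.0); ln((*D,.16),rv,.2); bot.hold(.5)
print(bot.current_clock())
c=bot.read_camera("top");cv2.imwrite("pics/end.png",cv2.resize(c["pixels"][80:300,290:470],None,fx=2.7,fy=2.7,interpolation=cv2.INTER_CUBIC))
E
```

```text
0.0245 [ 1.2  0.5 -1.1] [ 0.505  -0.15    0.0056]
0.0235 [ 0.9 -0.3  0.6] [ 0.505  -0.15    0.0045]
0.0228 [-1.6  1.3  6.4] [ 0.5051 -0.1501  0.0042]
55.3833
```

View pics/end.png

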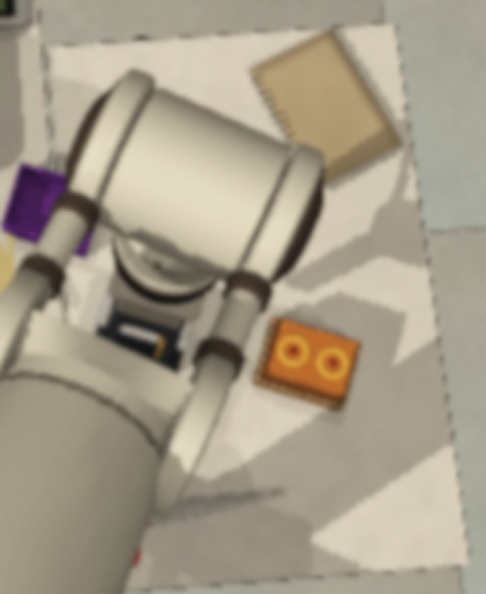

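The carton stands with the cake fruit side up at about (308,362). The gripper is raised clear of the tin, and the arm hides it in this view.

```bash
python3 -c "
from h import *
print(bot.current_opening(),bot.current_contact_force()); print(bot.job_done())"
```

```text
1.0011594253631158 [-0.33668718 -0.14638576 -0.90200479]
the job is handed in; nothing more can be done
None
```

The job is handed in at about 55 s: the cake stands fruit side up in its carton, and the tin was set mouth down about 15 cm away, though the arm hid it in the last picture.

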